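# Slide a find tray through the sprung gate and home in its dock

## Robot

A 6-joint arm with a two-finger parallel gripper is mounted at the origin on the work surface. World frame = base frame: x ahead of the robot, y to its left, z up, the work surface at z = 0. Lengths are in mm, angles in rad, forces in N, time in s.
With the tool pointing down it reaches from about 350 to 975 mm from the base axis. Payload 7.1 kg.
Tool frame: the origin (TCP) lies on the front face of the gripper's body, between the roots of the fingers; the fingertips stand 80 mm ahead of it and the grasp point (between the pads) lies 61 mm ahead of it (env.tips_ahead is the distance from the TCP to the fingertips, in mm); z points along the fingers, y is the line along which they close (so a half turn about z gives the same grasp; the last joint's range is limited). The gripper opens to 88 mm and grips with 3 to 60 N. Pads are 20 mm wide; open, the fingers measure 115 mm over their backs; the gripper's body (75 mm by 178 mm) begins 61 mm behind the grasp point.
Start: joints at [1.108, 0.423, 1.63, -0, 1.089, -0.019], TCP at [268.327, 564.452, 302.675] pointing down, gripper open.
Joint ranges: [-3, 3], [-0.9, 2.11], [0.09, 2.58], [-1.31, 4.45], [0.11, 2.69], [-2.54, 2.54]. Speed limits (rad/s): [2.39, 2.39, 3.01, 3.14, 3.14, 3.14].

## Interface

Orientations are given as a unit quaternion [x, y, z, w].
In Python, from station import env, set_gripper, viewer, workorder gives the robot as it stands. Calls block until the motion is done:
- env.reach(position, orientation): joint-space move of the TCP to a pose.
- env.move_l(position, rot=None, rate=150, f_stop=None): straight line of the TCP; rot=None keeps the orientation; rate is the mean speed in mm/s. With f_stop (N) it stops when the force on the tool has changed by that much, and returns True; else False.
- env.move_joints(angles): joint-space move.
- set_gripper(opening): finger opening in mm; the grip force is fixed at half the most; returns when the fingers have stopped.
- env.hold(seconds).
- env.ik(position, orientation): joint angles nearest the present ones, or None.
- env.read_state(): the state.
- viewer.camera(name): name is "scene" or "side" or "wrist"; returns the picture (480x640x3 uint8, blue, green, red); there is no depth.
- viewer.camera_params(name): a dict with "fx", "fy", "cx", "cy" (pixels), "pose" (4x4, takes a point from camera to world coordinates); the wrist camera has in their place "tool_from_camera" (4x4, takes a point from camera to tool coordinates, whose origin is the TCP and whose axes are the flange's). Camera axes: x right, y up, looking along -z (the intrinsics and any distortion apply to the point x, -y, -z); pixel columns grow to the right and rows downward; lengths in mm; the calibration is good to about 2 mm. A picture is of the moment at which its call begins: read the wrist's pose just before it. camera_params takes no time and is no camera call.
A pose or a line that the arm cannot do raises env.IKError and nothing moves.
- workorder.sign_off(): hands the job in; it is judged then, once.
The state is a dict: "time_s": time; "qpos": joint angles; "dq": joint speeds; "tau": joint torques, N m; "tool_pos": TCP position; "orientation": TCP orientation; "force": force on the tool from outside, world axes, zero at the start; "wrist_torque": the same for the moment, N m; "width": finger opening in mm; "grip_force": force on a finger pad.
Only numpy, scipy, OpenCV 4.12 (cv2) and the standard library are available. Lean on these libraries where they do the work, as an engineer would, in place of code of your own. Each camera call takes 0.05 s, during which the arm holds its last target. There are 200 camera calls.

## Task

Slide the plywood tray with the pot standing in it along the desk, through the sprung gate of the tray dock, and push it fully home, firmly but gently, against both rubber buffers of the end stop; then take your hand away so that the gate swings shut behind it. Keep the tray flat on the desk all the way, never lifting or tipping it, and do not touch the pot or disturb the things lying around the dock.

Things in the scene. Friction and masses are not known exactly. Their poses are not given: they have to be found in the camera images.
- dock: the tray dock: two aluminium rails 50 mm high, 330 mm long, bolted to the desk, a lane between them, open above, no floor (the tray slides on the desk). Origin at desk level in the middle of the mouth, on the line of the shut gate; x points into the lane (the way the tray goes), y to the left rail, z up. Flared guides at the mouth reach out to x = -60 mm
- lane_narrow (a point): point at desk level in mid-lane, 170 mm beyond the gate line. From here to the stop the rails' inner faces are at y = +59 and -59 mm. Before it the left one is the same, but the right rail is set back to y = -77 mm as a pocket for the open gate, with a sloping lead-in; axes as the dock's
- gate (a joint): angle of the sprung gate across the mouth: 0 = shut, grows as it swings inwards only, to 1.56 rad, where it lies along the right rail in its pocket. Its spring shuts it with about 0.07 N m when shut, 0.15 N m wide open; a tray pushed at it feels some 4 N at its right front corner at first, then less. It snaps shut once the tray's rear and the hand are out of its sweep
- gate_hinge (a point): the gate's upright hinge pin, at desk level: x = 0, y = -72 mm in the dock's frame (right-hand side). The gate is an aluminium leaf 4 mm thick, from 6 to 46 mm above the desk, reaching 131 mm from the pin, so it sweeps 131 mm deep into the lane; pin and coil spring stand 65 mm high
- stop: the end stop: a dark steel bar clamped across the far end of the lane, set anywhere from 296 to 312 mm beyond the gate line; its top is 55 mm, its knobs 67 mm high. Origin at desk level in mid-lane on the bar's front face; axes as the dock's. Two screw-adjustable rubber buffers stick out of it towards the gate (buffer_face in the rules: mid-point of their faces)
- stop_mid (a point): middle of the bar's front face, 24 mm above the desk. The two buffers, 24 mm across, 22 mm above the desk, 34 mm left and right of here, are screwed out together by 10 to 28 mm: how far is not measured, feel for them. They yield 1 mm for each 10 N and push back as much. The tray is seated when pressed on both with some 8 to 15 N for half a second; over 20 N is too hard
- tray_center (a point): the open plywood tray, 130 mm long (x), 110 mm wide (y), 45 mm high, walls 9 mm thick, about 0.4 kg; this is its centre, 22.5 mm above its underside. Its x axis points to its front, the end with a small blank white card, which goes into the dock first. It has 4 mm to spare on each side in the lane. With the pot in it it drags on the desk with 2 to 5 N
- tray_rear (a point): top of the tray's rear wall, in the middle of its length and thickness, 45 mm above the desk; axes as the tray's. The wall may be pushed from behind or pinched from above: 9 mm thick, 35 mm deep on the inside
- tray_front (a point): middle of the tray's front face, 22.5 mm above its underside; axes as the tray's
- pot_center (a point): the small terracotta pot, 64 mm high, 58 mm across, 0.13 kg, standing loose on the lining near the middle of the tray, its rim 74 mm above the desk; this is its centre, half-way up, z along its axis
- pen_center (a point): a blue ballpoint pen, 137 mm long, lying on the desk; its middle
- carton_center (a point): a small cardboard specimen box with a yellow lid, 79 x 59 x 36 mm; its centre
- loupe_center (a point): a black eyepiece loupe, 38 mm across, 40 mm high; its centre
Mind the look-alikes: they are no part of the job. Of the things that look like the part that bears tray_center, the middle-sized one is meant.

How it is judged (in metres and radians):
On the way, in this order (a step that is already met when the one before it is completed fails the run):
1. the tray's front has passed the mouth and holds the gate swung in (value of joint gate above 0.8 rad and x of tray_front in the frame of dock above 0.04 m and z of tray_center in the frame of dock below 0.035 m), for 0.1 s.
2. the tray is pressed firmly home on the end stop's buffers (contact force between tray and buffers above 6 N and x of tray_front in the frame of buffer_face above -0.003 m), for 0.3 s.
At the end, for the whole second after the job is handed in: The tray lies flat in the lane, its front within 4 mm of the end stop's buffers and square to the lane within 0.04 rad, the gate is shut behind it (within 0.06 rad), the pot stands upright in the tray (within 0.1 rad), and all is at rest (x of tray_front in the frame of buffer_face above -0.004 m and angle between the x axis of tray_center and the x axis of dock, either way round below 0.04 rad and z of tray_center in the frame of dock below 0.027 m and value of joint gate below 0.06 rad and angle between pot_center's own z axis and vertical below 0.1 rad and z of pot_center in the frame of tray_center below 0.03 m and horizontal distance between pot_center and tray_center below 0.045 m and linear speed of each of tray, pot below 0.01 m/s); the robot touches nothing.
It fails at once if the tray is pressed on the end stop with more than 20 N (contact force between tray and buffers above 20 N).
It fails at once if the tray is rammed or jammed against the dock's rails or gate with more than 30 N (contact force between tray and dock above 30 N).
It fails at once if the tray is lifted more than about 12 mm or tipped more than 0.15 rad (height (world z) of tray_center above 0.035 m or angle between tray_center's own z axis and vertical above 0.15 rad).
It fails at once if the robot touches the pot, or it tips over (contact force between any of the fingers, the arm and pot above 0.5 N or angle between pot_center's own z axis and vertical above 0.4 rad).
It fails at once if a thing lying around the dock is moved more than 20 mm (distance of any of pen_center, carton_center, loupe_center from where it was at the start of the episode above 0.02 m).
It also fails if it takes over 64 s, if anything falls off the work surface, if the arm or the gripper's body presses on something with over 40 N, if the wrist force passes 120 N, or if a joint passes its speed limit or range.

## Working session

There is one attempt and no reset: what is moved stays moved. The work goes in short steps, each a Python script; the robot and the scene stay as the last script left them, time stands still between calls to the robot, and variables do not carry over. Pictures are saved under pics/ and viewed, at most 10 in all, crops included, and the job is handed in when it is done.

```bash
mkdir -p pics; ls; python3 - <<'E'
from station import env, set_gripper, viewer
import cv2
for n in ("scene","side","wrist"):
    im=viewer.camera(n); cv2.imwrite(f"pics/{n}0.png",im)
    p=viewer.camera_params(n); print(n,p)
print(env.read_state())
E
```

```text
pics
scene {'fx': 436.66048601052523, 'fy': 436.66048601052523, 'cx': 318.55535848688015, 'cy': 233.79597692243274, 'pose': array([[-6.72917579e-01, -4.67475469e-01,  5.73278830e-01,
         1.14218995e+03],
       [ 7.39491714e-01, -4.05985023e-01,  5.36961978e-01,
         5.90143591e+02],
       [-1.82739337e-02,  7.85266099e-01,  6.18888695e-01,
         7.28183713e+02],
       [ 0.00000000e+00,  0.00000000e+00,  0.00000000e+00,
         1.00000000e+00]])}
side {'fx': 517.4485398954653, 'fy': 517.4485398954653, 'cx': 319.46210190155097, 'cy': 238.1044915490343, 'pose': array([[ 9.60368515e-01,  1.49350917e-01, -2.35343617e-01,
         2.55742891e+02],
       [-2.78045811e-01,  5.72585049e-01, -7.71256695e-01,
        -9.56608607e+02],
       [ 1.95663413e-02,  8.06126954e-01,  5.91419050e-01,
         8.43517647e+02],
       [ 0.00000000e+00,  0.00000000e+00,  0.00000000e+00,
         1.00000000e+00]])}
wrist {'fx': 431.6148248137849, 'fy': 431.6148248137849, 'cx': 319.6381088312178, 'cy': 235.8000350886658, 'tool_from_camera': array([[ 1.21336053e-04,  9.63201682e-01,  2.68779
[... 279 characters left out ...]
0000e+00]])}
{'time_s': 0.15, 'qpos': array([ 1.10799486e+00,  4.23654776e-01,  1.63049793e+00, -2.45763049e-05,
        1.08859762e+00, -1.89925114e-02]), 'dq': array([-0.00075193, -0.00232161, -0.00343267,  0.00049331, -0.00084425,
       -0.00234491]), 'tau': array([ 2.64923174e-04, -5.44986427e+01, -2.73917055e+01,  6.44233008e-02,
        2.05199537e-02, -7.33463935e-05]), 'tool_pos': array([268.19217131, 564.1640288 , 302.09328014]), 'orientation': array([ 2.20082202e-01,  9.75481158e-01, -5.64718529e-04, -1.27525712e-04]), 'force': array([ 0.02567368, -0.32798929, -0.23460314]), 'wrist_torque': array([0.00073404, 0.01182162, 0.02384503]), 'grip_force': 0.0, 'width': 87.66220933112432}
```

View pics/scene0.png

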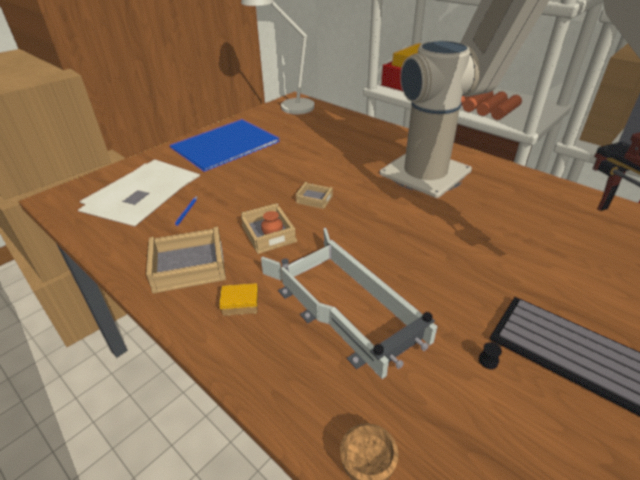

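View pics/side0.png

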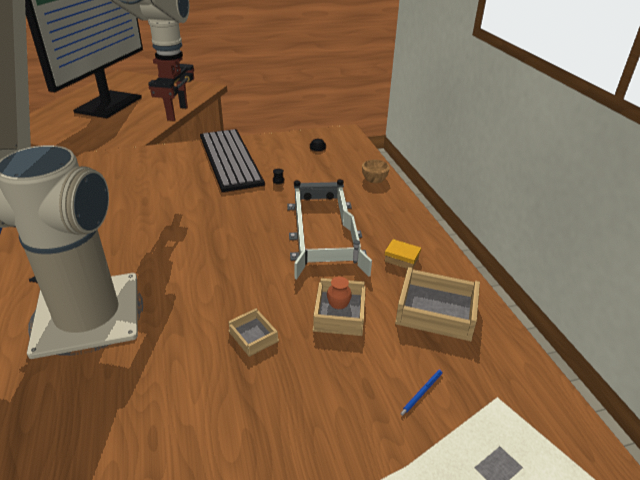

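The scene picture shows three look-alike trays: a large one at scene (187,260), a middle one holding the pot and a white card at (268,230), and a small one at (314,195). In the side picture they are at (438,303), (340,307) and (253,331). I choose the middle one with the pot. The dock's gate is at side (330,256) and the stop at (320,190); the right rail has the jog.

```bash
cat > h.py <<'E'
from station import env, set_gripper, viewer, workorder
import numpy as np, cv2
from scipy.spatial.transform import Rotation as R
def wrist_T(s):
    T=np.eye(4); T[:3,:3]=R.from_quat(s['orientation']).as_matrix(); T[:3,3]=s['tool_pos']
    return T@viewer.camera_params('wrist')['tool_from_camera']
def cast(name,uv,z,T=None):
    p=viewer.camera_params(name); T=p['pose'] if T is None else T
    uv=np.atleast_2d(np.array(uv,float))
    d=np.c_[(uv[:,0]-p['cx'])/p['fx'],-(uv[:,1]-p['cy'])/p['fy'],-np.ones(len(uv))]@T[:3,:3].T
    o=T[:3,3]; return (o+d*((z-o[2])/d[:,2])[:,None])[:,:2]
E
python3 - <<'E'
from h import *
print("side top corners tray z45",cast('side',[(318,281),(365,281),(363,322),(315,321)],45).round())
print("gate top z46",cast('side',[(303,251),(358,249)],46).round())
print("rail flare tips z50",cast('side',[(296,266),(369,267)],50).round(), "stop knobs z67",cast('side',[(297,183),(340,183)],67).round())
print("carton z36",cast('side',[(403,248)],36).round(),"loupe",cast('side',[(278,170)],40).round(),"pen",cast('side',[(422,393)],5).round())
print(cast('scene',[(187,260),(239,290)],36).round())
E
```

```text
side top corners tray z45 [[ 523.  -78.]
 [ 630. -106.]
 [ 579. -231.]
 [ 481. -201.]]
gate top z46 [[518.  41.]
 [655.  14.]]
rail flare tips z50 [[485. -17.]
 [655. -65.]] stop knobs z67 [[577. 338.]
 [701. 307.]]
carton z36 [[774.   0.]] loupe [[550. 477.]] pen [[ 641. -405.]]
[[ 783. -181.]
 [ 765.   -8.]]
```

```bash
python3 - <<'E'
import cv2
a=cv2.imread('pics/side0.png')[170:345,270:490]
cv2.imwrite('pics/crop_side.png',cv2.resize(a,None,fx=3.4,fy=3.4,interpolation=cv2.INTER_CUBIC))
E
```

```text
(no output)
```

View pics/crop_side.png

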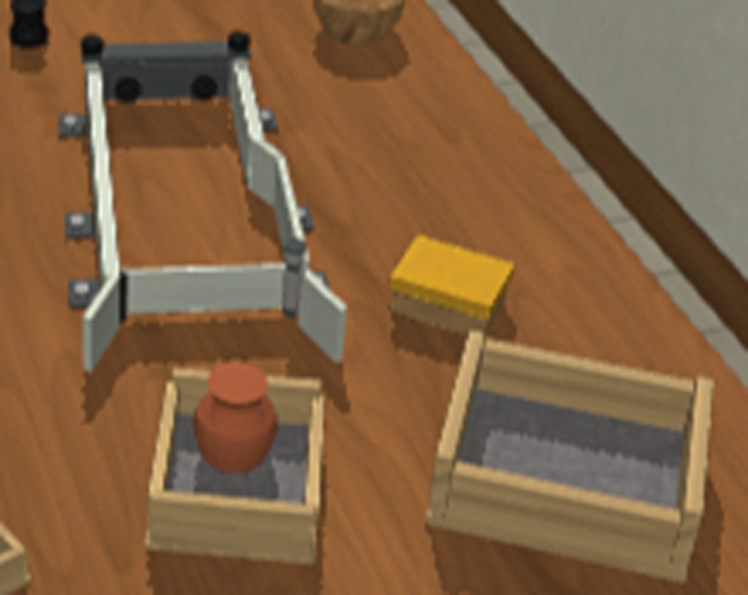

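The crop confirms it: the middle tray holds the pot, with its front facing the shut gate. The gate leaf runs from crop (120,290) to (293,285), with its hinge on the right. Next I take a view from above with the wrist camera.

```bash
cat >> h.py <<'E'
def quat(theta): # tool down, tool y along heading theta (rad)
    f=(theta+np.pi/2)/2; return np.array([np.cos(f),np.sin(f),0,0])
E
python3 - <<'E'
from h import *
env.reach([500,70,400],quat(np.radians(79.5))); env.hold(0.3)
s=env.read_state(); np.save('s1.npy',wrist_T(s)); im=viewer.camera('wrist'); cv2.imwrite('pics/w1.png',im)
print(s['time_s'],s['tool_pos'],s['force'])
E
```

```text
2.45 [499.99222834  70.3886821  399.87997942] [ 0.02046399 -0.06832828 -0.0071429 ]
```

View pics/w1.png

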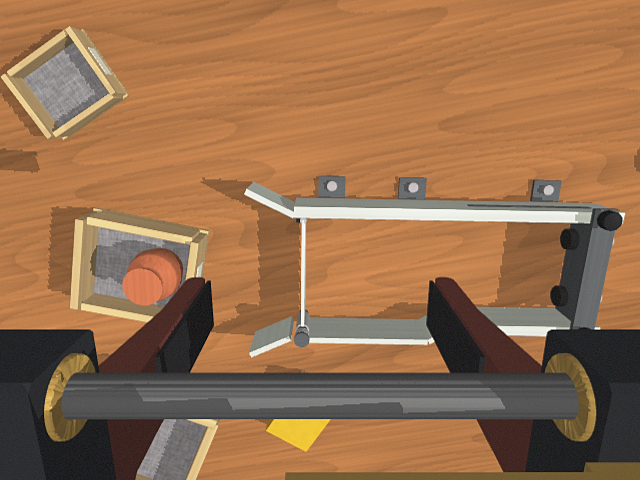

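```bash
python3 - <<'E'
import cv2
a=cv2.imread('pics/w1.png')
cv2.imwrite('pics/c1.png',cv2.resize(a[200:335,60:220],None,fx=4.4,fy=4.4,interpolation=cv2.INTER_CUBIC))
cv2.imwrite('pics/c2.png',cv2.resize(a[170:365,240:640],None,fx=2,fy=2,interpolation=cv2.INTER_CUBIC))
E
```

```text
(no output)
```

View pics/c1.png

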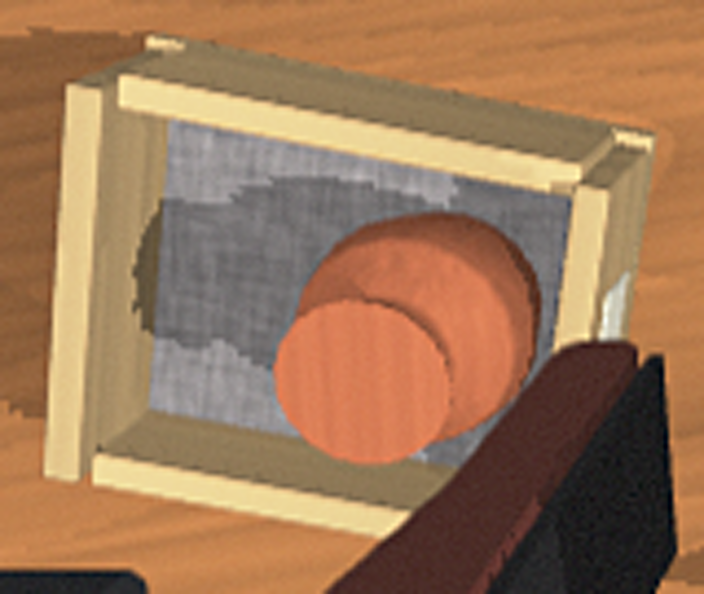

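View pics/c2.png

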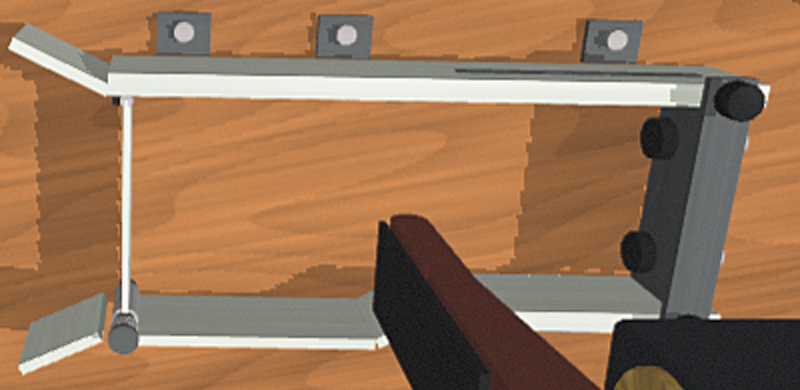

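Crop c1 shows the rear wall's top from (68,83) to (45,478), the front wall's outer corner at (608,187), and the pot's rim at (362,382). Crop c2 shows the left rail's inner top edge from (108,95) to (670,105), the hinge pin at (123,335), and the stop bar's front top edge from (708,108) to (668,315).

```bash
cat > m.py <<'E'
from h import *
T=np.load('s1.npy')
c1=lambda p:np.array(p)/4.4+[60,200]-.4
c2=lambda p:np.array(p)/2+[240,170]-.25
W=lambda p,z:cast('wrist',p,z,T)
t=W(c1([(68,83),(45,478),(608,187),(103,85),(80,480)]),45)
print('tray corners RL,RR,FL',t.round(1),'W',np.hypot(*(t[0]-t[1])),'L',np.hypot(*(t[2]-t[0])))
r=t[1]-t[0]; ht=np.arctan2(r[1],r[0])+np.pi/2; l=t[2]-t[0]; print('tray heading',np.degrees(ht),np.degrees(np.arctan2(l[1],l[0])))
d=np.array([np.cos(ht),np.sin(ht)]); n=np.array([-d[1],d[0]])
tc=(t[0]+t[1])/2+65*d; print('tray centre',tc)
p=W(c1([(362,382)]),74)[0]; print('pot rim in tray',(p-tc)@d,(p-tc)@n, 'rad',np.hypot(*(W(c1([(449,382)]),74)[0]-p)))
L=W(c2([(108,95),(670,105)]),50); hd=np.arctan2(*(L[1]-L[0])[::-1]); print('dock heading',np.degrees(hd))
RR=W(c2([(135,337),(375,346)]),50); print('right rail heading',np.degrees(np.arctan2(*(RR[1]-RR[0])[::-1])))
e=np.array([np.cos(hd),np.sin(hd)]); f=np.array([-e[1],e[0]])
print('rail sep (136)',(L[0]-RR[0])@f,(L[0]-RR[1])@f)
N=W(c2([(540,313)]),50)[0]; print('narrow sep(118)',(L[0]-N)@f)
h=W(c2([(123,335)]),65)[0]; g=W(c2([(126,98),(126,310)]),46)
hd_x=h@e; print('x: hinge',h@e,'gate',g@e); print('hinge y off left rail (131)',(L[0]-h)@f)
st=W(c2([(708,108),(668,315)]),55); print('stop x rel gate', st@e-g.mean(0)@e)
o=e*(g.mean(0)@e)+f*((L[0]@f+L[1]@f)/2-59); print('dock origin',o)
print('tray centre in dock',(tc-o)@e,(tc-o)@f,'yaw',np.degrees(ht-hd))
E
python3 m.py
```

```text
tray corners RL,RR,FL [[ 482.2 -185.4]
 [ 578.3 -224.7]
 [ 530.2  -66.4]
 [ 484.1 -177.4]
 [ 580.4 -216.3]] W 103.87495821346907 L 128.2829616834287
tray heading 67.74561265641262 68.02820610526261
tray centre [ 554.85055688 -144.88712965]
pot rim in tray 20.453040128545744 4.4443679913319425 rad 20.07136852637192
dock heading 78.50276412680863
right rail heading 77.16548665766847
rail sep (136) 137.90746409102613 141.03592675767499
narrow sep(118) 119.08458665741904
x: hinge 151.32881786977129 gate [151.24802479 152.1797979 ]
hinge y off left rail (131) 128.53417331999603
stop x rel gate [296.47140326 296.60468246]
dock origin [580.78834413  36.68694394]
tray centre in dock -183.10060348914735 -10.774136157645781 yaw -10.757151470396009
```

```bash
cat >> h.py <<'E'
HT=np.radians(67.9); HD=np.radians(78.4); O=np.array([580.8,36.7])
u=lambda a:np.array([np.cos(a),np.sin(a)])
E_=u(HD); F_=u(HD+np.pi/2)
def dk(x,y,z): return [*(O+E_*x+F_*y),z]      # dock -> world
def rep(tag):
    s=env.read_state(); p=s['tool_pos'][:2]-O; f=s['force']
    print(tag,'t%.1f'%s['time_s'],'x%.1f y%.1f z%.1f'%(p@E_,p@F_,s['tool_pos'][2]),'Fx%.1f Fy%.1f Fz%.1f'%(f[:2]@E_,f[:2]@F_,f[2]),'Mz%.2f'%s['wrist_torque'][2],'w%.1f g%.1f'%(s['width'],s['grip_force']))
    return s
E
python3 - <<'E'
from h import *
w=np.array([554.9,-144.9])-60.5*u(HT)
env.reach([*w,200],quat(HT)); set_gripper(40)
env.move_l([*w,100],rate=80); rep('down')
set_gripper(0); rep('grip')
cv2.imwrite('pics/side1.png',viewer.camera('side')[160:400,200:520])
E
```

```text
down t6.0 x-242.6 y-0.5 z100.5 Fx0.8 Fy-0.2 Fz0.4 Mz0.08 w40.0 g0.0
grip t6.6 x-242.7 y-0.2 z100.1 Fx-1.1 Fy0.4 Fz0.9 Mz-0.11 w9.2 g30.0
```

View pics/side1.png

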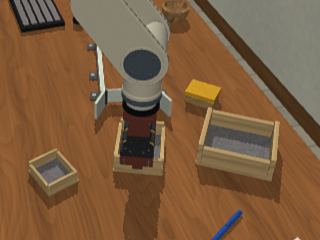

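The tray is gripped by its rear wall (9.2 mm). I square it up first, then enter.

```bash
python3 - <<'E'
from h import *
env.move_l(dk(-222,0,100),quat(HD),rate=20); rep('square')
for x in (-185,-150,-125,-100,-70,-45):
    if env.move_l(dk(x,0,100),rate=35,f_stop=14): print('STOP'); rep(x); break
    rep(x)
cv2.imwrite('pics/side2.png',cv2.resize(viewer.camera('side')[160:340,230:430],None,fx=3,fy=3))
E
```

```text
square t7.9 x-221.8 y-0.1 z100.1 Fx0.4 Fy-1.3 Fz3.1 Mz-0.13 w8.6 g30.0
-185 t9.1 x-185.2 y0.3 z100.1 Fx-2.4 Fy-0.8 Fz4.6 Mz-0.06 w8.7 g30.0
-150 t10.2 x-150.2 y0.3 z100.1 Fx-3.1 Fy1.0 Fz5.5 Mz0.03 w8.9 g30.0
-125 t11.1 x-125.4 y0.5 z100.1 Fx-4.8 Fy0.9 Fz6.5 Mz-0.06 w9.4 g30.0
-100 t12.0 x-100.7 y0.7 z100.1 Fx-7.1 Fy1.3 Fz8.0 Mz-0.04 w8.9 g30.0
-70 t13.0 x-70.6 y0.9 z100.1 Fx-5.6 Fy1.3 Fz8.3 Mz0.08 w8.6 g30.0
-45 t13.8 x-45.6 y0.9 z100.1 Fx-5.0 Fy1.2 Fz7.0 Mz0.16 w8.7 g30.0
```

View pics/side2.png

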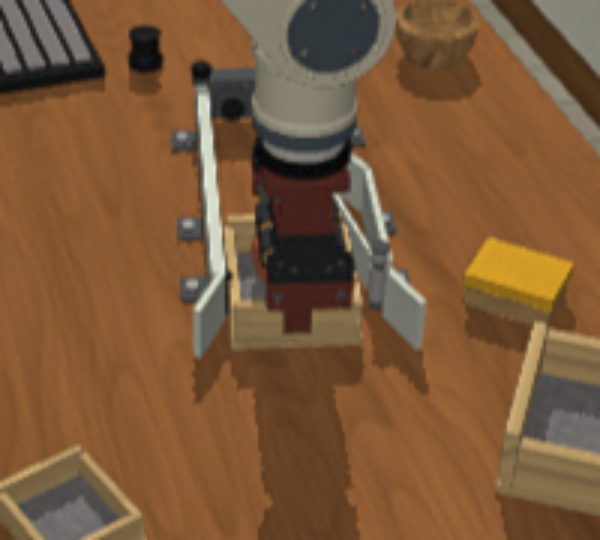

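The tray is in the mouth, held by the gripper, and the gate is swinging in with no jam. I continue into the narrow part.

```bash
python3 - <<'E'
from h import *
for x in (-15,15,40,60,80,100,120,135):
    if env.move_l(dk(x,0,100),rate=35,f_stop=9): print('STOP'); rep(x); break
    rep(x)
E
```

```text
-15 t14.9 x-15.6 y0.9 z100.1 Fx-5.2 Fy1.5 Fz7.8 Mz0.08 w8.6 g30.0
15 t15.9 x14.4 y0.8 z100.1 Fx-4.7 Fy0.4 Fz7.9 Mz0.10 w9.2 g30.0
40 t16.8 x39.4 y0.8 z100.1 Fx-4.9 Fy1.3 Fz8.2 Mz0.07 w8.9 g30.0
60 t17.5 x59.4 y0.8 z100.1 Fx-4.5 Fy1.2 Fz8.7 Mz0.02 w9.1 g30.0
80 t18.2 x79.4 y0.8 z100.1 Fx-3.9 Fy1.4 Fz7.6 Mz0.01 w9.0 g30.0
100 t18.9 x99.4 y0.8 z100.1 Fx-6.0 Fy2.2 Fz8.6 Mz0.01 w8.9 g30.0
120 t19.7 x119.3 y0.9 z100.1 Fx-3.3 Fy0.9 Fz8.4 Mz-0.03 w9.0 g30.0
135 t20.2 x134.5 y0.8 z100.1 Fx-4.0 Fy1.3 Fz7.5 Mz-0.03 w8.8 g30.0
```

```bash
python3 - <<'E'
from h import *
def fx(n=4):
    v=[]
    for _ in range(n): env.hold(0.03); v.append(env.read_state()['force'][:2]@E_)
    return -np.mean(v)
x=135; drag=[]; f=0
while x<175:
    x+=1.5 if len(drag)<4 or f<np.median(drag)+2 else 0.3
    env.move_l(dk(x,0,100),rate=12); f=fx()
    b=np.median(drag[:8]) if drag else 4.5
    if f<b+2: drag.append(f)
    print('%.1f:%.1f'%(x,f),end=' ')
    if f>b+10: break
print('drag',b); rep('pressed'); env.hold(0.6); rep('held'); print(fx())
E
```

```text
136.5:5.2 138.0:5.1 139.5:5.3 141.0:5.2 142.5:5.5 144.0:5.8 145.5:5.6 147.0:5.4 148.5:5.4 150.0:5.2 151.5:5.9 153.0:5.8 154.5:5.6 156.0:5.2 157.5:4.8 159.0:5.2 160.5:5.3 162.0:5.3 163.5:5.5 165.0:5.6 166.5:8.0 166.8:9.1 167.1:10.7 167.4:11.8 167.7:12.6 168.0:13.6 168.3:14.3 168.6:15.3 168.9:16.2 drag 5.331513129790915
pressed t31.9 x165.8 y0.6 z100.1 Fx-16.1 Fy-1.0 Fz11.8 Mz0.06 w8.5 g30.0
held t32.5 x165.8 y0.6 z100.1 Fx-15.6 Fy-1.2 Fz11.7 Mz-0.03 w8.7 g30.0
16.6558027235291
```

The tray is home: about 11 N on the buffers above the drag, held for more than 0.6 s. Now I release and lift straight up.

```bash
python3 - <<'E'
from h import *
set_gripper(30); s=rep('open'); p=s['tool_pos'].copy()
p[2]=230; env.move_l(p,rate=80); rep('up')
env.move_l(p+np.array([-60,-100,150]),rate=150); env.hold(0.5); rep('away')
s=env.read_state(); np.save('s2.npy',wrist_T(s))
a=viewer.camera('wrist'); cv2.imwrite('pics/w2.png',a)
E
```

```text
open t33.2 x169.1 y0.3 z99.8 Fx-0.0 Fy-0.2 Fz-0.1 Mz0.01 w30.1 g0.0
up t34.9 x169.0 y0.5 z229.4 Fx0.4 Fy-0.8 Fz0.0 Mz-0.04 w30.0 g0.0
away t36.9 x59.2 y38.9 z379.9 Fx-0.0 Fy0.2 Fz0.5 Mz0.08 w29.9 g0.0
```

View pics/w2.png

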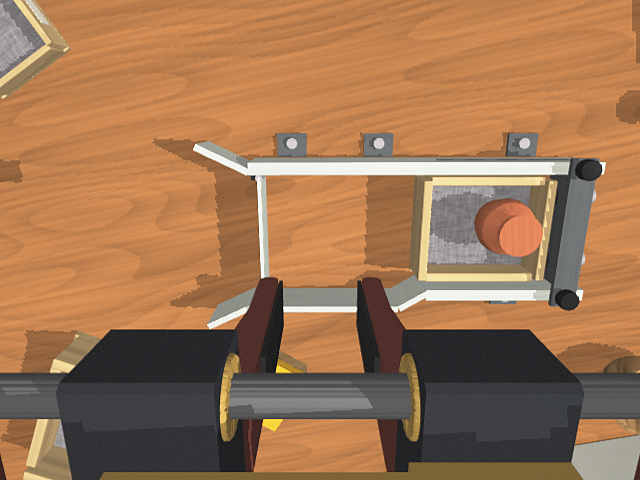

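The picture shows the tray against the stop with the pot upright at (505,228) and the gate across the mouth from (260,178) to (265,283). I check the angles numerically before handing in.

```bash
python3 - <<'E'
from h import *
T=np.load('s2.npy'); D=lambda p,z:((lambda w:np.c_[w@E_,w@F_])(cast('wrist',p,z,T)-O)).round(1)
print('gate z46',D([(261,180),(265,280)],46)); print('tray rear outer z45',D([(418,178),(416.5,279)],45)); print('rail',D([(250,175),(540,178)],50))
E
```

```text
gate z46 [[  2.1  53.1]
 [  2.5 -50.1]]
tray rear outer z45 [[153.9  54.9]
 [158.8 -49.4]]
rail [[ -7.7  58.5]
 [269.3  55.7]]
```

```bash
python3 - <<'E'
from h import *
a=cv2.imread('pics/w2.png'); T=np.load('s2.npy')
D=lambda p,z:((lambda w:np.c_[w@E_,w@F_])(cast('wrist',p,z,T)-O))
g=a.astype(int)
def row(r): return g[r,408:440].sum(1)
# rear wall top strip: bright; per row subpixel centroid of bright pixels
pts=[]
for r in range(185,275,2):
    c=np.arange(408,440); m=row(r)>np.percentile(row(r),97)*0.9
    if m.any(): pts.append((c[m].mean(),r,m.sum()))
pts=np.array(pts); P=D(pts[:,:2],45); k=np.polyfit(P[:,1],P[:,0],1); print('rear strip centre x at y=0',k[1],'slope',k[0],'resid',np.std(P[:,0]-np.polyval(k,P[:,1])),pts[:,2].mean())
# left rail inner edge: bottom of bright strip
e=[]
for c in range(265,545,4):
    v=g[150:185,c].sum(1); d=np.diff(v); e.append((c,150+d.argmin()+.5))
P=D(np.array(e),50); k=np.polyfit(P[:,0],P[:,1],1); q=np.abs(P[:,1]-np.polyval(k,P[:,0]))<1.5; k=np.polyfit(P[q,0],P[q,1],1); print('rail slope',k, q.mean())
cv2.imwrite('pics/c3.png',cv2.resize(a[150:310,400:612],None,fx=3.7,fy=3.7,interpolation=cv2.INTER_CUBIC))
E
```

```text
rear strip centre x at y=0 164.52904292861163 slope 0.001218263373397751 resid 0.2331151032270155 7.555555555555555
rail slope [1.97864398e-04 5.89507950e+01] 1.0
```

View pics/c3.png

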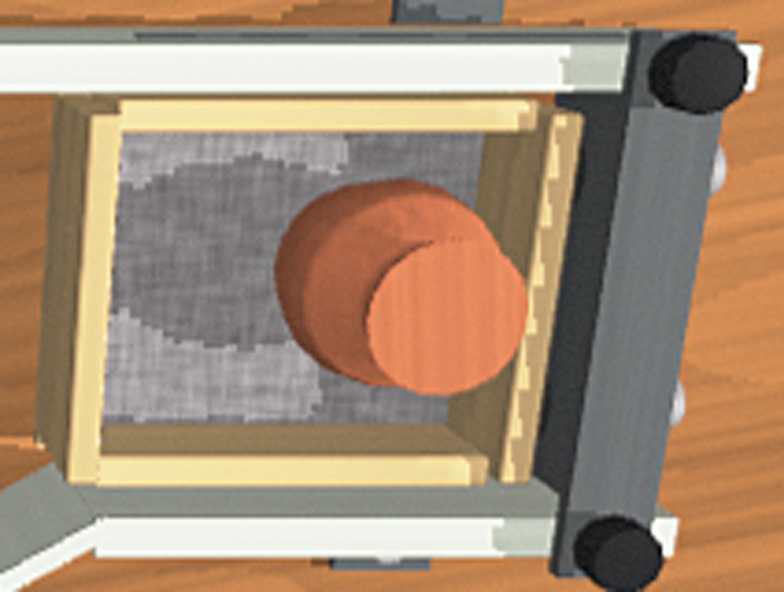

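The fit gives a tray squareness of about 0.001 rad to the rail, the gate is shut, and the crop shows the pot upright with nothing touched. I'm handing in.

```bash
python3 -c "
from h import *
print(workorder.sign_off()); print(env.read_state()['time_s'])"
```

```text
the job is handed in; nothing more can be done
None
the job is handed in; nothing more can be done
```

I handed the job in at about 37 s: the tray was pressed home on the buffers at roughly 11 N and is square in the lane, the gate is shut behind it, and the pot is upright; the sign-off returned no verdict.

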